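Load the thread stand and set its drag nut

ROBOT

A 6-joint arm with a two-finger parallel gripper is mounted at the origin on the work surface; the furniture and walls round the work are solid. World frame = base frame: x ahead of the robot, y to its left, z up, the work surface at z = 0. Lengths are in m, angles in rad, forces in N, time in s.
With the tool pointing down it reaches from about 0.225 to 0.875 m from the base axis. Payload 3.4 kg.
Tool frame: the origin (TCP) lies at the very end of the fingers, on their centre line; the grasp point (between the pads) lies behind it (manip.grasp_offset is the z of the grasp point in the tool frame, in m); z points along the fingers, y is the line along which they close (so a half turn about z gives the same grasp; the last joint's range is limited). The gripper opens to 85 mm and grips with 20 to 120 N. Pads are 22 mm wide; open, the fingers measure 114 mm over their backs; the gripper's body (76 mm by 85 mm) begins 54 mm behind the grasp point. The pads swing forward as they close: fully open they stand 13 mm farther back than shut.
Start: joints at [-1.252, 0.276, 1.505, -0, 1.361, -0.121], TCP at [0.245, -0.52, 0.231] pointing down, gripper open.
Joint ranges: [-2.89, 2.89], [-0.75, 2.08], [0.22, 2.7], [-1.18, 4.32], [0.11, 2.71], [-2.7, 2.7]. Speed limits (rad/s): [2.57, 2.57, 3.14, 3.14, 3.14, 3.14].

INTERFACE

Orientations are given as a unit quaternion [w, x, y, z].
In Python, from rig import manip gives the robot as it stands.
- The arm moves only by the shell command python3 -m pendant 'ROWS' [FORCE]. ROWS is JSON, a list of rows, each an object of numbers: "dx", "dy", "dz": the shift along the tool's x, y, z in m; "rx", "ry", "rz": the turn, a rotation vector about the tool's x, y, z in degrees; "hand": the finger opening in m, from 0 to 0.0854. In form: [{"dx": .., "dy": .., "dz": .., "rx": .., "ry": .., "rz": .., "hand": ..}, ...]. A call has 1 to 12 rows; each row shifts and turns the commanded pose from where the row before left it, along the tool's axes as they then stand; what a row does not reach is not made up. A row lasts 1/12 s, in which the tool goes at most 41.7 mm and 7.16 degrees, less where a joint would pass 70% of its speed; a pose out of reach is approached as far as the arm can. A call is refused whole if a number of a shift passes 0.0417 or a number of a turn 7.16, either way. A call with a gripper value outside its range is refused whole. The fingers move at their own pace and stop on an object; FORCE is the grip in N (left out, the last holds). Time passes only in rows, so rows that do not move let the fingers close. It gives the time, the measured TCP pose, the force, the opening and the grip force at its end, in the units of the state.
- manip.get_state(): the state, without advancing time (a new reading comes with each control period).
- manip.get_image(name): name is "scene" or "top"; returns a dict with "frame" (384x512x3 uint8, red, green, blue), "fx", "fy", "cx", "cy" (pixels), "distortion" ([k1, k2, p1, p2, k3] as OpenCV has them; the pictures are not rectified), "position" and "attitude" of the camera in the world. Camera axes: x right, y up, looking along -z (the intrinsics and any distortion apply to the point x, -y, -z); pixel columns grow to the right and rows downward; lengths in m; the calibration is good to about 2 mm. A picture is of the moment at which its call begins. There is no depth.
- manip.sign_off(): hands the job in; it is judged then, once.
The state is a dict: "clock": time; "qpos": joint angles; "qd": joint speeds; "effort": joint torques, N m; "position": TCP position; "ee_rot": TCP orientation; "contact_force": force on the tool from outside, world axes, zero at the start; "moment": the same for the moment, N m; "width": finger opening in m; "gripper_force": force on a finger pad.
Only numpy, scipy, OpenCV 4.12 (cv2) and the standard library are available. Lean on these libraries where they do the work, as an engineer would, in place of code of your own. Each camera call takes 0.05 s, during which the arm holds its last target. There are 200 camera calls.

TASK

Load the thread stand: lower the brown cone of thread over the brass nut and onto the black cone-shaped seat so it sits fully down on the flange, without dropping it, and let go. Then screw the knurled brass drag nut down clockwise until it bottoms out and back it off a quarter turn, so the cone will run with a light drag. Finish while still gripping the nut at that setting - do not let go, I will nip up its set screw while you hold it - and leave the other things on the bench where they are.

Things in the scene. Friction and masses are not known exactly. Their poses are not given: they have to be found in the camera images.
- thread_cone: cone of brown waxed thread on a hollow white core, loose, standing upright, 0.1 to 0.2 kg; 92 mm tall, 70 mm across at the base, 55 mm at the top; its open bore tapers from 56 mm at the base to 41 mm at the top. Origin: on the axis at the underside, z up. Round: yaw does not matter.
- thread_stand: fixed stand; origin on its vertical spindle axis at bench height. Grey base, top at 12 mm, reaches 78 mm to -x, 62 mm to +x, 55 mm to each side. Black flange 80 mm across, top at 20 mm; on it a black cone seat 70 mm tall, 52 to 41 mm across, same taper as the cone's bore, 2 mm play. Then a 16 mm tube, washer top at 116 mm, nut, spindle end at 150 mm. Wire eye 66 mm tall, 63 mm to -x.
- seat (a point): the point on the spindle axis at the top of the flange, 20 mm above the bench, where the origin of the seated thread cone belongs (its top is then 112 mm above the bench)
- nut_grip (a point): middle of the knurled brass drag nut, on its vertical axis; the nut is 24 mm across and 26 mm tall, 13 mm below to 13 mm above this point. A white line on its top marks its +x. Bottomed, its underside is 116 mm above the bench, 4 mm over the top of the seated cone.
- drag_nut (a joint): angle of the drag nut, rad: 0 = bottomed (hard stop on the washer), growing as it is unscrewed, anticlockwise seen from above (+z); a quarter turn back is 1.57. Right-hand thread, 2 mm a turn, so it sinks as it tightens. It starts on its thread 2.0 to 3.4 rad short of the bottom, turns against a friction of 0.06 N m and stays where it is left.
- thread_spool: bystander, loose: small spool of brown thread with black flanges, about 41 mm across and 52 mm tall, with a thread tail; origin at its underside
- beeswax: bystander, loose: yellow round puck of beeswax, 51 mm across and 17 mm tall; origin at the centre of its underside
- awl: bystander, loose: awl with a pear-shaped wooden handle, lying, 111 x 28 x 28 mm; origin at the middle of its underside
Things that resemble listed ones, but are neither listed nor needed, are in the scene too. Several things look just like the thread_cone: the one meant starts nearest to the robot's base.

How it is judged:
By the outcome, as a careful person would: the job done as asked, in the order asked, and still so for the second after the job is handed in, while the arm keeps its last pose, push and grip.
It also fails if it takes over 72 s, if anything falls off the work surface, if the arm or the gripper's body presses on something with over 40 N, if the wrist force passes 120 N, or if a joint passes its speed limit or range.

## Working session

There is one attempt and no reset: what is moved stays moved. The work goes in short steps, Python scripts to look and compute and a shell command to move; the robot and the scene stay as the last step left them, time stands still between calls to the robot, and variables do not carry over. Pictures are saved under pics/ and viewed, at most 10 in all, crops included, and the job is handed in when it is done.

```bash
mkdir -p pics; ls
cat > h.py <<'E'
import numpy as np, cv2, json
from rig import manip
from scipy.spatial.transform import Rotation as R
def K(d): return np.array([[d['fx'],0,d['cx']],[0,d['fy'],d['cy']],[0,0,1.]])
def rot(d):
    a=np.array(d['attitude'],float)
    return a if a.shape==(3,3) else R.from_quat(a[[1,2,3,0]]).as_matrix()
def pix2(d,uv,z):
    p=cv2.undistortPoints(np.array([[uv]],float),K(d),np.array(d['distortion'],float))[0,0]
    r=rot(d)@np.array([p[0],-p[1],-1]); c=np.array(d['position'])
    return c+r*(z-c[2])/r[2]
def proj(d,P):
    q=(np.atleast_2d(P)-np.array(d['position']))@rot(d); q=q*[1,-1,-1]
    return cv2.projectPoints(q.reshape(-1,1,3),np.zeros(3),np.zeros(3),K(d),np.array(d['distortion'],float))[0][:,0]
def snap(n,f):
    d=manip.get_image(n); cv2.imwrite(f'pics/{f}.png',d['frame'][:,:,::-1]); 
    np.save(f'pics/{f}.npy',d,allow_pickle=True); return d
def load(f): return np.load(f'pics/{f}.npy',allow_pickle=True).item()
def crop(f,x0,y0,x1,y1,s,g):
    im=cv2.imread(f'pics/{f}.png')[y0:y1,x0:x1]; cv2.imwrite(f'pics/{g}.png',cv2.resize(im,None,fx=s,fy=s,interpolation=cv2.INTER_CUBIC))
E
python3 - <<'E'
from h import *
a=snap('scene','s0');b=snap('top','t0')
for d in(a,b): print({k:v for k,v in d.items() if k!='frame'})
s=manip.get_state();print(s, manip.grasp_offset)
m=np.vstack([a['frame'],b['frame']])[:,:,::-1]
cv2.imwrite('pics/both.png',cv2.resize(m,(0,0),fx=.78,fy=.78))
E
```

```text
pics
{'fx': 459.082419756718, 'fy': 459.082419756718, 'cx': 245.69886145023364, 'cy': 196.67572066285175, 'distortion': array([-0.14049153,  0.        ,  0.        ,  0.        ,  0.        ]), 'position': array([-0.08706594,  0.50646747,  0.92733734]), 'attitude': array([-0.38121797, -0.13996319,  0.33403246,  0.85059125])}
{'fx': 387.6733466253683, 'fy': 387.6733466253683, 'cx': 259.00809015604716, 'cy': 194.0685752318639, 'distortion': array([-0.00022298,  0.        ,  0.        ,  0.        ,  0.        ]), 'position': array([ 0.39788509, -0.01581815,  1.0704564 ]), 'attitude': array([-0.70568196, -0.02004826,  0.0297264 ,  0.70762093])}
{'clock': 0.1, 'qpos': array([-1.25202213e+00,  2.76541590e-01,  1.50600785e+00,  1.44697768e-05,
        1.36072353e+00, -1.20997653e-01]), 'qd': array([ 0.00059041, -0.00336888, -0.00188491,  0.00080528, -0.00066358,
       -0.00126406]), 'effort': array([ 1.08541662e-03, -4.17699194e+01, -2.46404493e+01, -1.96977958e-04,
        5.82134351e-03,  8.59533202e-06]), 'position': array([ 0.24464667, -0.51983042,  0.23052009]), 'ee_rot': array([-8.36752772e-04,  9.75922323e-01,  2.18116743e-01, -7.59065176e-05]), 'contact_force': array([-0.04921585,  0.30716348,  0.23948959]), 'moment': array([ 0.01636284, -0.02796328, -0.00636188]), 'gripper_force': 0.0, 'width': 0.0849982904558065} -0.0187
```

View pics/s0.png

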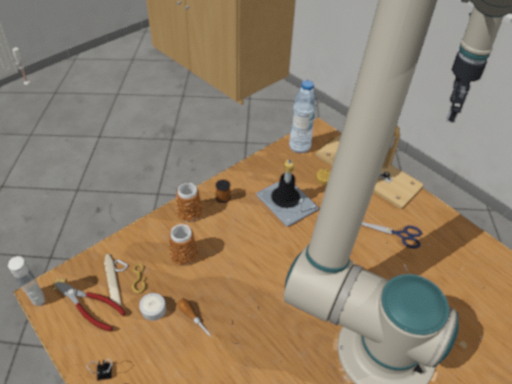

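View pics/t0.png

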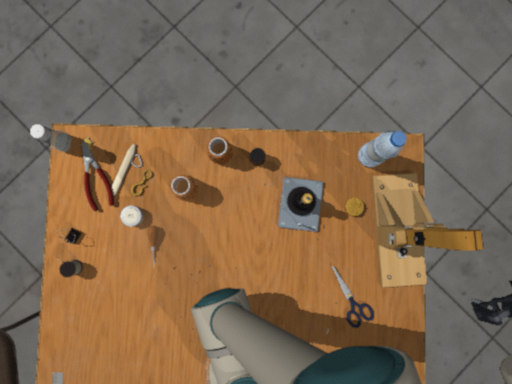

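Candidates for the thread cone in the top view are (181,186), which is the scene view's (182,243), and (218,148), which is the scene view's (187,200). The spool at (258,157) is black and small. The cone nearest the base is (181,186). The stand is at (302,201), with its nut near (307,199).

Run:
```python
from h import *
b=load('t0');a=load('s0')
for n,uv,z in(('c1',(181,185),.092),('c2',(218,147),.092),('nut',(307,199),.145)): print(n,pix2(b,uv,z))
print(pix2(a,(181,231),.092))
crop('t0',140,120,340,240,4,'z')
crop('s0',150,150,330,275,4,'z2')
```

```text
c1 [0.49030122 0.16779356 0.092     ]
c2 [0.58736839 0.0748043  0.092     ]
nut [ 0.45103666 -0.14352401  0.145     ]
[0.48970701 0.16827598 0.092     ]
```

View pics/z.png

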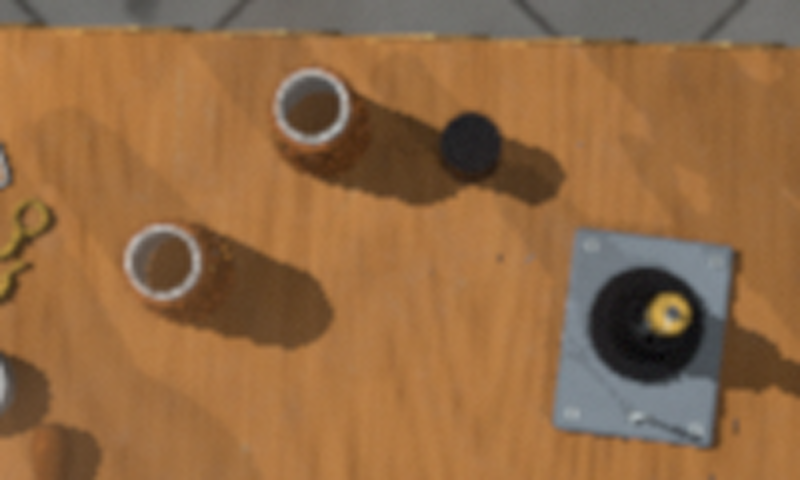

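View pics/z2.png

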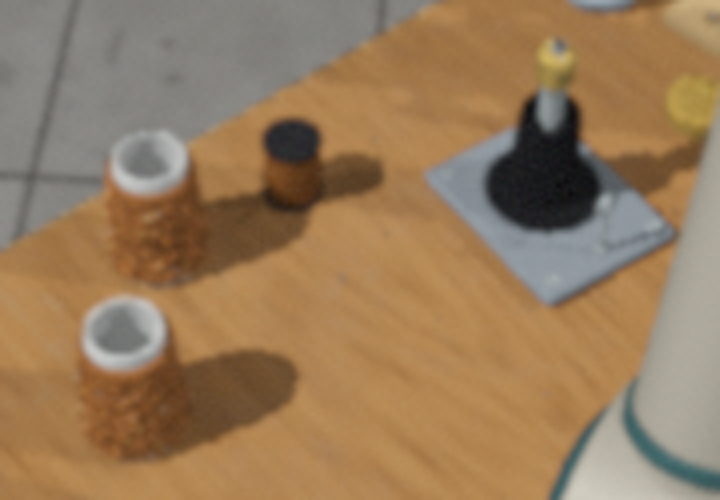

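Run:
```python
from h import *
a=load('s0');b=load('t0')
A=cv2.resize(a['frame'][110:260,300:440],None,fx=2.8,fy=2.8,interpolation=2)
B=cv2.resize(b['frame'][160:310,360:500],None,fx=2.8,fy=2.8,interpolation=2)
cv2.imwrite('pics/z3.png',np.hstack([A,B])[:,:,::-1])
from scipy.optimize import least_squares as ls
def tri(p,q):
    r=ls(lambda X:np.r_[proj(a,X)[0]-p,proj(b,X)[0]-q],[.4,0,.1]);return r.x,r.fun
print('c1',tri((180.9,232.9),(180.4,185.1)))
print('nut',tri((288.9,161.6),(307.1,197.9)))
print('stand flange',pix2(b,(301.9,200.6),.02), pix2(a,(286.3,196),.02))
print('post',tri((397,128),(480,240)))
P=pix2(b,(302,200.6),.012)
for uv in((283.7,177.5),(323,181.5),(318.7,231.5),(278.5,226)): print(pix2(b,uv,.012))
```

```text
c1 (array([0.49001923, 0.16983832, 0.08608584]), array([-0.2930855 , -0.05224791,  0.22772558,  0.22992839]))
nut (array([ 0.45347809, -0.14416096,  0.1440368 ]), array([-0.15059841, -0.00726609,  0.09792766,  0.10610648]))
stand flange [ 0.45389483 -0.14683705  0.02      ] [ 0.44887344 -0.14509296  0.02      ]
post (array([ 0.36641278, -0.57785822,  0.08503026]), array([11.17420869, -1.54148623, -5.79772442, -6.9226541 ]))
[ 0.51800555 -0.09844191  0.012     ]
[ 0.50676439 -0.20652834  0.012     ]
[ 0.36991323 -0.19275091  0.012     ]
[ 0.38521929 -0.08324301  0.012     ]
```

View pics/z3.png

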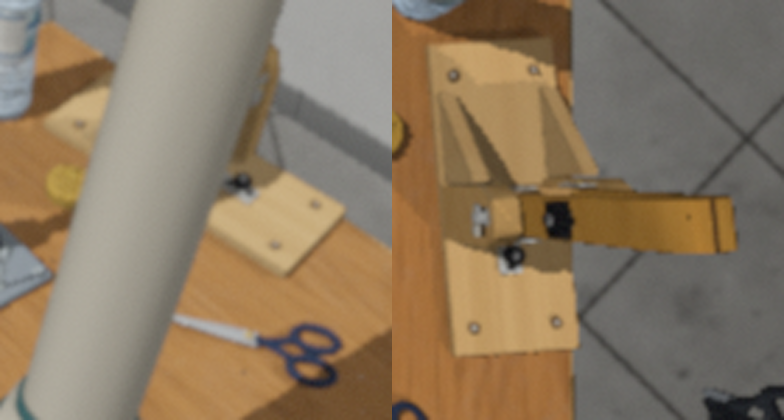

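The third crop shows a stitching clam on a wooden board at the right, so I'll go round it at small x.

```bash
python3 -m pendant '[{"dx":-0.009,"dy":-0.026,"dz":-0.017},{"dx":-0.009,"dy":-0.026,"dz":-0.017},{"dx":-0.009,"dy":-0.026,"dz":-0.017},{"dx":-0.009,"dy":-0.026,"dz":-0.017},{"dx":-0.009,"dy":-0.026,"dz":-0.017},{"dx":-0.009,"dy":-0.026,"dz":-0.017},{"dx":0.02,"dy":-0.024},{"dx":0.02,"dy":-0.024},{"dx":0.02,"dy":-0.024},{"dx":0.02,"dy":-0.024},{"dx":0.02,"dy":-0.024},{"dx":0.02,"dy":-0.024}]'
```

```text
invalid input
```

```bash
python3 -m pendant '[{"dx":-0.009,"dy":-0.026,"dz":-0.017,"rx":0,"ry":0,"rz":0,"hand":0.085}]'
```

```text
clock: 0.18
position: [0.2271, -0.5016, 0.2443]
ee_rot: [-0.002, 0.976, 0.219, 0.001]
contact_force: [-0.6, -0.3, -0.2]
width: 0.0849
gripper_force: 0.0
```

```bash
python3 -m pendant '[{"dx":-0.009,"dy":-0.026,"dz":-0.017,"hand":0.085},{"dx":-0.009,"dy":-0.026,"dz":-0.017,"hand":0.085},{"dx":-0.009,"dy":-0.026,"dz":-0.017,"hand":0.085},{"dx":-0.009,"dy":-0.026,"dz":-0.017,"hand":0.085},{"dx":-0.009,"dy":-0.026,"dz":-0.017,"hand":0.085}]' || python3 -m pendant '[{"dx":-0.009,"dy":-0.026,"dz":-0.017,"rx":0,"ry":0,"rz":0},{"dx":-0.009,"dy":-0.026,"dz":-0.017,"rx":0,"ry":0,"rz":0},{"dx":-0.009,"dy":-0.026,"dz":-0.017,"rx":0,"ry":0,"rz":0},{"dx":-0.009,"dy":-0.026,"dz":-0.017,"rx":0,"ry":0,"rz":0},{"dx":-0.009,"dy":-0.026,"dz":-0.017,"rx":0,"ry":0,"rz":0}]'
```

```text
invalid input
invalid input
```

```bash
python3 -m pendant '[{"dx":-0.009,"dy":-0.026,"dz":-0.017,"rx":0,"ry":0,"rz":0,"hand":0.085},{"dx":-0.009,"dy":-0.026,"dz":-0.017,"rx":0,"ry":0,"rz":0,"hand":0.085},{"dx":-0.009,"dy":-0.026,"dz":-0.017,"rx":0,"ry":0,"rz":0,"hand":0.085},{"dx":-0.009,"dy":-0.026,"dz":-0.017,"rx":0,"ry":0,"rz":0,"hand":0.085},{"dx":-0.009,"dy":-0.026,"dz":-0.017,"rx":0,"ry":0,"rz":0,"hand":0.085},{"dx":0.02,"dy":-0.024,"dz":0,"rx":0,"ry":0,"rz":0,"hand":0.085},{"dx":0.02,"dy":-0.024,"dz":0,"rx":0,"ry":0,"rz":0,"hand":0.085},{"dx":0.02,"dy":-0.024,"dz":0,"rx":0,"ry":0,"rz":0,"hand":0.085},{"dx":0.02,"dy":-0.024,"dz":0,"rx":0,"ry":0,"rz":0,"hand":0.085},{"dx":0.02,"dy":-0.024,"dz":0,"rx":0,"ry":0,"rz":0,"hand":0.085},{"dx":0.02,"dy":-0.024,"dz":0,"rx":0,"ry":0,"rz":0,"hand":0.085}]'
```

```text
clock: 1.1
position: [0.1767, -0.219, 0.3329]
ee_rot: [-0.0, 0.976, 0.218, 0.0]
contact_force: [0.9, -0.9, -0.1]
width: 0.085
gripper_force: 0.0
```

```bash
python3 -m pendant '[{"dx":0.032,"dy":-0.0156,"dz":0,"rx":0,"ry":0,"rz":0,"hand":0.085},{"dx":0.032,"dy":-0.0156,"dz":0,"rx":0,"ry":0,"rz":0,"hand":0.085},{"dx":0.032,"dy":-0.0156,"dz":0,"rx":0,"ry":0,"rz":0,"hand":0.085},{"dx":0.032,"dy":-0.0156,"dz":0,"rx":0,"ry":0,"rz":0,"hand":0.085},{"dx":0.032,"dy":-0.0156,"dz":0,"rx":0,"ry":0,"rz":0,"hand":0.085},{"dx":0.032,"dy":-0.0156,"dz":0,"rx":0,"ry":0,"rz":0,"hand":0.085},{"dx":0.032,"dy":-0.0156,"dz":0,"rx":0,"ry":0,"rz":0,"hand":0.085},{"dx":0.032,"dy":-0.0156,"dz":0,"rx":0,"ry":0,"rz":0,"hand":0.085},{"dx":0.032,"dy":-0.0156,"dz":0,"rx":0,"ry":0,"rz":0,"hand":0.085},{"dx":0.032,"dy":-0.0156,"dz":0,"rx":0,"ry":0,"rz":0,"hand":0.085},{"dx":0.032,"dy":-0.0156,"dz":0,"rx":0,"ry":0,"rz":0,"hand":0.085},{"dx":0.032,"dy":-0.0156,"dz":0,"rx":0,"ry":0,"rz":0,"hand":0.085}]'
python3 -m pendant '[{"dx":0,"dy":0,"dz":0,"rx":0,"ry":0,"rz":-7.1,"hand":0.085},{"dx":0,"dy":0,"dz":0,"rx":0,"ry":0,"rz":-7.1,"hand":0.085},{"dx":0,"dy":0,"dz":0,"rx":0,"ry":0,"rz":-7.1,"hand":0.085},{"dx":0,"dy":0,"dz":0,"rx":0,"ry":0,"rz":-7.1,"hand":0.085},{"dx":0,"dy":0,"dz":0,"rx":0,"ry":0,"rz":-7.1,"hand":0.085},{"dx":0,"dy":0,"dz":0,"rx":0,"ry":0,"rz":-7.1,"hand":0.085},{"dx":0,"dy":0,"dz":0,"rx":0,"ry":0,"rz":-7.1,"hand":0.085},{"dx":0,"dy":0,"dz":0,"rx":0,"ry":0,"rz":-7.1,"hand":0.085},{"dx":0,"dy":0,"dz":0,"rx":0,"ry":0,"rz":-7.1,"hand":0.085},{"dx":0,"dy":0,"dz":0,"rx":0,"ry":0,"rz":-7.1,"hand":0.085},{"dx":0,"dy":0,"dz":0,"rx":0,"ry":0,"rz":-7.1,"hand":0.085}]'
python3 -m pendant '[{"dx":0,"dy":0,"dz":0,"rx":0,"ry":0,"rz":-7.1,"hand":0.085},{"dx":0,"dy":0,"dz":0,"rx":0,"ry":0,"rz":-7.1,"hand":0.085},{"dx":0,"dy":0,"dz":0,"rx":0,"ry":0,"rz":-7.1,"hand":0.085},{"dx":0,"dy":0,"dz":0,"rx":0,"ry":0,"rz":-7.1,"hand":0.085},{"dx":0,"dy":0,"dz":0,"rx":0,"ry":0,"rz":-7.1,"hand":0.085},{"dx":0,"dy":0,"dz":0,"rx":0,"ry":0,"rz":-7.1,"hand":0.085},{"dx":0,"dy":0,"dz":0,"rx":0,"ry":0,"rz":-7.1,"hand":0.085},{"dx":0,"dy":0,"dz":0,"rx":0,"ry":0,"rz":-7.1,"hand":0.085},{"dx":0,"dy":0,"dz":0,"rx":0,"ry":0,"rz":-7.1,"hand":0.085},{"dx":0,"dy":0,"dz":0,"rx":0,"ry":0,"rz":-7.1,"hand":0.085},{"dx":0,"dy":0,"dz":0,"rx":0,"ry":0,"rz":-5.7,"hand":0.085}]'
python3 - <<'E'
from h import *
b=snap('top','t1'); a=load('s0')
s=manip.get_state();print(s['position'],s['ee_rot'],s['qpos'])
# stand outlines: search nothing, just report ring pixel hints
crop('t1',270,165,345,240,8,'z4')
E
```

```text
clock: 2.1
position: [0.445, 0.114, 0.3329]
ee_rot: [0.0, 0.976, 0.219, -0.0]
contact_force: [0.5, -0.4, 1.1]
width: 0.0851
gripper_force: 0.0
clock: 3.02
position: [0.4443, 0.1121, 0.3328]
ee_rot: [-0.0, 0.618, 0.786, -0.0]
contact_force: [-0.5, -0.2, 0.5]
width: 0.0847
gripper_force: 0.0
clock: 3.93
position: [0.4442, 0.1121, 0.3328]
ee_rot: [-0.001, -0.003, 1.0, -0.0]
contact_force: [-0.4, 0.3, 0.3]
width: 0.0849
gripper_force: 0.0
[0.44427363 0.11211018 0.33285945] [-4.68538402e-04 -3.99421791e-03  9.99991911e-01 -7.15048874e-05] [ 9.51831183e-02  5.30091844e-02  1.53646965e+00 -5.70919517e-05
  1.55306003e+00 -1.48360063e+00]
```

View pics/z4.png

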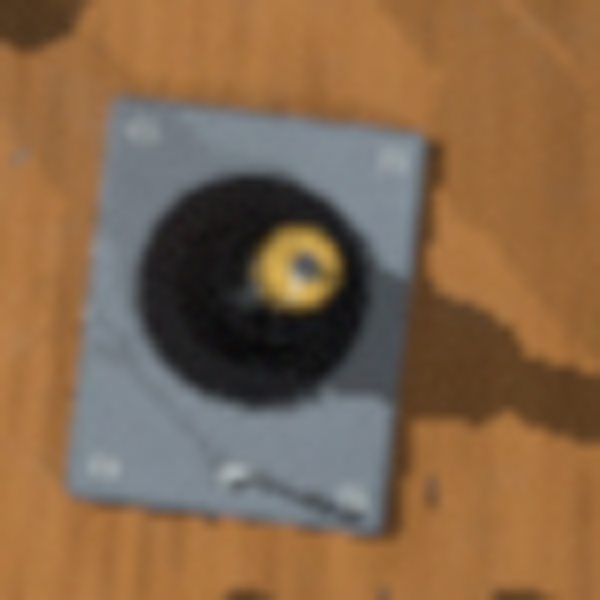

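Nut top centre is at (306.8,197.9) and the flange centre at (301.3,200.8), so the spindle axis is about (0.453,-0.145). Next I move above cone 1 and pin its position down.

```bash
python3 -m pendant '[{"dx":-0.023,"dy":0.0285,"dz":0.03,"rx":0,"ry":0,"rz":0,"hand":0.085},{"dx":-0.023,"dy":0.0285,"dz":0.03,"rx":0,"ry":0,"rz":0,"hand":0.085},{"dx":0,"dy":0,"dz":0.03,"rx":0,"ry":0,"rz":0,"hand":0.085},{"dx":0,"dy":0,"dz":0.03,"rx":0,"ry":0,"rz":0,"hand":0.085},{"dx":0,"dy":0,"dz":0,"rx":0,"ry":0,"rz":0,"hand":0.085}]'
python3 - <<'E'
from h import *
a=load('s0');b=load('t0')
print(pix2(a,(180.9,232.9),.092),pix2(b,(180.4,185.1),.092))
print(pix2(a,(288.9,161.6),.143),pix2(b,(306.8,197.9),.143),pix2(b,(301.3,200.8),.02))
# base-of-cone circle projection check in scene
t=np.linspace(0,2*np.pi,60)
for x,y in((.490,.169),(.488,.170)):
  P=np.c_[x+.035*np.cos(t),y+.035*np.sin(t),0*t]; q=proj(a,P); print('base bottom row',q[:,1].max(),'cols',q[:,0].min(),q[:,0].max())
E
```

```text
clock: 4.4
position: [0.4807, 0.1618, 0.2142]
ee_rot: [-0.007, 0.001, 1.0, -0.001]
contact_force: [-0.7, -0.3, -0.9]
width: 0.0852
gripper_force: 0.0
[0.48539503 0.17178672 0.092     ] [0.49005036 0.16930337 0.092     ]
[ 0.45392703 -0.1452893   0.143     ] [ 0.45379781 -0.14335056  0.143     ] [ 0.45335475 -0.14519803  0.02      ]
base bottom row 266.0834544115638 cols 169.81848732850733 198.27224149112988
base bottom row 266.8335929489481 cols 169.9675190776965 198.45660842635226
```

```bash
python3 -m pendant '[{"dx":0,"dy":0,"dz":0,"rx":0,"ry":0,"rz":0,"hand":0.085}]'; python3 -c "
from h import *
s=manip.get_state();r=R.from_quat(np.array(s['ee_rot'])[[1,2,3,0]]).as_matrix();print(s['position'],r,s['moment'])"
```

```text
clock: 4.48
position: [0.4839, 0.1621, 0.2192]
ee_rot: [-0.002, 0.001, 1.0, -0.0]
contact_force: [0.3, 0.7, 1.5]
width: 0.0849
gripper_force: 0.0
[0.48390937 0.16210292 0.21923085] [[-9.99990495e-01  1.15225991e-03 -4.20506989e-03]
 [ 1.15621619e-03  9.99998891e-01 -9.38524760e-04]
 [ 4.20398381e-03 -9.43377809e-04 -9.99990718e-01]] [-0.04408325 -0.01265488  0.00934637]
```

```bash
python3 -m pendant '[{"dx":-0.006,"dy":0.007,"dz":0.02,"rx":0,"ry":0,"rz":0,"hand":0.085},{"dx":0,"dy":0,"dz":0.02,"rx":0,"ry":0,"rz":0,"hand":0.085},{"dx":0,"dy":0,"dz":0.02,"rx":0,"ry":0,"rz":0,"hand":0.085},{"dx":0,"dy":0,"dz":0.01,"rx":0,"ry":0,"rz":0,"hand":0.085},{"dx":0,"dy":0,"dz":0,"rx":0,"ry":0,"rz":0,"hand":0.085},{"dx":0,"dy":0,"dz":0,"rx":0,"ry":0,"rz":0,"hand":0.085},{"dx":0,"dy":0,"dz":0,"rx":0,"ry":0,"rz":0,"hand":0.085}]'; python3 -c "
from h import *
s=manip.get_state();r=R.from_quat(np.array(s['ee_rot'])[[1,2,3,0]]).as_matrix();print(s['position'],r,s['moment'])"
```

```text
clock: 5.07
position: [0.4925, 0.1694, 0.1524]
ee_rot: [0.002, 0.0, 1.0, 0.0]
contact_force: [0.2, -0.1, 0.2]
width: 0.0848
gripper_force: 0.0
[0.49245919 0.16942739 0.15240807] [[-9.99993408e-01  5.25150253e-04  3.59292634e-03]
 [ 5.27448413e-04  9.99999657e-01  6.38716875e-04]
 [-3.59258969e-03  6.40607747e-04 -9.99993341e-01]] [-0.05396087  0.03591723  0.01697299]
```

```bash
python3 -m pendant '[{"dx":0.002,"dy":0,"dz":0.018,"rx":0,"ry":0,"rz":0,"hand":0.085},{"dx":0,"dy":0,"dz":0.018,"rx":0,"ry":0,"rz":0,"hand":0.085},{"dx":0,"dy":0,"dz":0.018,"rx":0,"ry":0,"rz":0,"hand":0.085},{"dx":0,"dy":0,"dz":0.018,"rx":0,"ry":0,"rz":0,"hand":0.085},{"dx":0,"dy":0,"dz":0.018,"rx":0,"ry":0,"rz":0,"hand":0.085},{"dx":0,"dy":0,"dz":0,"rx":0,"ry":0,"rz":0,"hand":0.085},{"dx":0,"dy":0,"dz":0,"rx":0,"ry":0,"rz":0,"hand":0.085},{"dx":0,"dy":0,"dz":0,"rx":0,"ry":0,"rz":0,"hand":0.085}]'; python3 -c "
from h import *
s=manip.get_state();r=R.from_quat(np.array(s['ee_rot'])[[1,2,3,0]]).as_matrix();print(s['position'],r,s['moment'])
d=snap('top','t2');e=snap('scene','s2')
A=cv2.resize(d['frame'][140:230,130:230],(400,360));B=cv2.resize(e['frame'][190:280,140:240],(400,360))
cv2.imwrite('pics/z5.png',np.hstack([A,B])[:,:,::-1])"
```

```text
clock: 5.73
position: [0.4905, 0.1695, 0.0621]
ee_rot: [0.002, 0.0, 1.0, 0.0]
contact_force: [-0.0, -0.4, 0.6]
width: 0.0847
gripper_force: 0.0
[0.49052021 0.16954754 0.0620678 ] [[-9.99995326e-01  1.11287026e-04  3.05549362e-03]
 [ 1.12906401e-04  9.99999853e-01  5.29820621e-04]
 [-3.05543421e-03  5.30163129e-04 -9.99995192e-01]] [-0.00873708  0.04548902 -0.06428828]
```

View pics/z5.png

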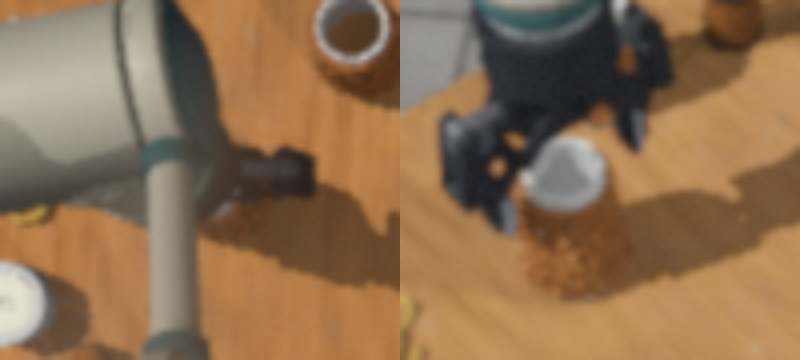

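The scene crop shows the fingers either side of the cone, tip midpoint (570,185) on its axis. Closing.

```bash
python3 -m pendant '[{"dx":0,"dy":0,"dz":0,"rx":0,"ry":0,"rz":0,"hand":0.04},{"dx":0,"dy":0,"dz":0,"rx":0,"ry":0,"rz":0,"hand":0.04},{"dx":0,"dy":0,"dz":0,"rx":0,"ry":0,"rz":0,"hand":0.04},{"dx":0,"dy":0,"dz":0,"rx":0,"ry":0,"rz":0,"hand":0.04},{"dx":0,"dy":0,"dz":0,"rx":0,"ry":0,"rz":0,"hand":0.04},{"dx":0,"dy":0,"dz":0,"rx":0,"ry":0,"rz":0,"hand":0.04},{"dx":0,"dy":0,"dz":0,"rx":0,"ry":0,"rz":0,"hand":0.04},{"dx":0,"dy":0,"dz":0,"rx":0,"ry":0,"rz":0,"hand":0.04}]' 40
```

```text
clock: 6.5
position: [0.4897, 0.1695, 0.0619]
ee_rot: [0.001, -0.0, 1.0, 0.0]
contact_force: [-1.2, -0.6, 7.9]
width: 0.0562
gripper_force: 41.5
```

```bash
python3 -m pendant '[{"dx":0,"dy":0,"dz":-0.01,"rx":0,"ry":0,"rz":0,"hand":0.04},{"dx":0,"dy":0,"dz":-0.02,"rx":0,"ry":0,"rz":0,"hand":0.04},{"dx":0,"dy":0,"dz":-0.025,"rx":0,"ry":0,"rz":0,"hand":0.04},{"dx":0,"dy":0,"dz":-0.025,"rx":0,"ry":0,"rz":0,"hand":0.04},{"dx":0,"dy":0,"dz":-0.025,"rx":0,"ry":0,"rz":0,"hand":0.04},{"dx":0,"dy":0,"dz":-0.025,"rx":0,"ry":0,"rz":0,"hand":0.04},{"dx":0,"dy":0,"dz":-0.025,"rx":0,"ry":0,"rz":0,"hand":0.04},{"dx":0,"dy":0,"dz":-0.02,"rx":0,"ry":0,"rz":0,"hand":0.04},{"dx":0,"dy":0,"dz":-0.01,"rx":0,"ry":0,"rz":0,"hand":0.04},{"dx":0,"dy":0,"dz":0,"rx":0,"ry":0,"rz":0,"hand":0.04},{"dx":0,"dy":0,"dz":0,"rx":0,"ry":0,"rz":0,"hand":0.04}]'
python3 -m pendant '[{"dx":0.002,"dy":-0.013,"dz":0,"rx":0,"ry":0,"rz":0,"hand":0.04},{"dx":0.003,"dy":-0.028,"dz":0,"rx":0,"ry":0,"rz":0,"hand":0.04},{"dx":0.004,"dy":-0.032,"dz":0,"rx":0,"ry":0,"rz":0,"hand":0.04},{"dx":0.004,"dy":-0.032,"dz":0,"rx":0,"ry":0,"rz":0,"hand":0.04},{"dx":0.004,"dy":-0.032,"dz":0,"rx":0,"ry":0,"rz":0,"hand":0.04},{"dx":0.004,"dy":-0.032,"dz":0,"rx":0,"ry":0,"rz":0,"hand":0.04},{"dx":0.004,"dy":-0.032,"dz":0,"rx":0,"ry":0,"rz":0,"hand":0.04},{"dx":0.004,"dy":-0.032,"dz":0,"rx":0,"ry":0,"rz":0,"hand":0.04},{"dx":0.004,"dy":-0.032,"dz":0,"rx":0,"ry":0,"rz":0,"hand":0.04},{"dx":0.003,"dy":-0.032,"dz":0,"rx":0,"ry":0,"rz":0,"hand":0.04},{"dx":0,"dy":-0.012,"dz":0,"rx":0,"ry":0,"rz":0,"hand":0.04},{"dx":0,"dy":0,"dz":0,"rx":0,"ry":0,"rz":0,"hand":0.04}]'
python3 -m pendant '[{"dx":0,"dy":0,"dz":0,"rx":0,"ry":0,"rz":0,"hand":0.04},{"dx":0,"dy":0,"dz":0,"rx":0,"ry":0,"rz":0,"hand":0.04},{"dx":0,"dy":0,"dz":0,"rx":0,"ry":0,"rz":0,"hand":0.04},{"dx":0,"dy":0,"dz":0,"rx":0,"ry":0,"rz":0,"hand":0.04}]'; python3 -c "
from h import *
s=manip.get_state();r=R.from_quat(np.array(s['ee_rot'])[[1,2,3,0]]).as_matrix();print(s['position'],r,s['moment'])
d=snap('top','t3');e=snap('scene','s3')
A=cv2.resize(d['frame'][140:240,255:355],(400,400),interpolation=2);B=cv2.resize(e['frame'][90:230,220:360],(400,400),interpolation=2)
cv2.imwrite('pics/z6.png',np.hstack([A,B])[:,:,::-1])"
```

```text
clock: 7.42
position: [0.4886, 0.1692, 0.2452]
ee_rot: [-0.0, 0.0, 1.0, -0.0]
contact_force: [0.5, -0.1, -2.3]
width: 0.0561
gripper_force: 43.2
clock: 8.42
position: [0.4518, -0.1426, 0.2438]
ee_rot: [-0.002, 0.002, 1.0, -0.0]
contact_force: [-0.3, 1.4, -2.2]
width: 0.0558
gripper_force: 43.3
clock: 8.75
position: [0.453, -0.1385, 0.2453]
ee_rot: [-0.0, -0.001, 1.0, 0.0]
contact_force: [-0.6, 0.9, -1.6]
width: 0.056
gripper_force: 43.3
[ 0.45295287 -0.1385236   0.24532778] [[-9.99998442e-01 -1.72682251e-03 -3.66849131e-04]
 [-1.72698663e-03  9.99998409e-01  4.47531767e-04]
 [ 3.66075740e-04  4.48164614e-04 -9.99999833e-01]] [-0.02123025  0.04652552 -0.02188702]
```

View pics/z6.png

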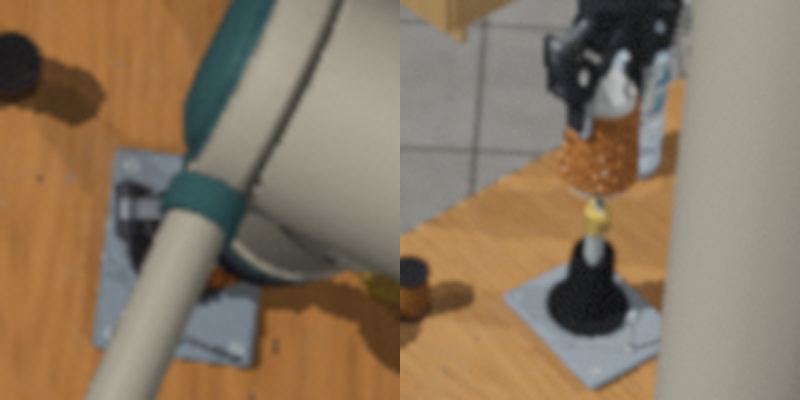

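The cone is held upright above the stand (scene crop base about (600,190), nut at (597,213)). I'll check its offset in the hand numerically.

Run:
```python
from h import *
e=load('s3');t=np.linspace(0,2*np.pi,90)
for x,y in((.453,-.1385),(.456,-.1385),(.450,-.1385)):
  q=proj(e,np.c_[x+.035*np.cos(t),y+.035*np.sin(t),0*t+.1833]); 
  # to z6 right crop pixel
  q=(q-[220,90])*400/140+[400,0]; print(x,'cols',q[:,0].min(),q[:,0].max(),'bottom',q[:,1].max(),'at',q[q[:,1].argmax(),0])
for P in ((.453,-.145,.143),(.453,-.145,.02)):
  print((proj(e,P)[0]-[220,90])*400/140+[400,0])
```

```text
0.453 cols 554.9825406949545 637.1529250005926 bottom 202.26269000418938 at 598.5144315431403
0.456 cols 552.5137625386226 634.5779635411391 bottom 200.40106883346905 at 595.9343828105791
0.45 cols 557.4577861025047 639.7343154413818 bottom 204.12946237213174 at 601.101172568006
[597.38550328 205.26843076]
[586.24401134 300.48030845]
```

```bash
python3 -m pendant '[{"dx":-0.002,"dy":-0.0063,"dz":0,"rx":0,"ry":0,"rz":0,"hand":0.04},{"dx":0,"dy":0,"dz":0.01,"rx":0,"ry":0,"rz":0,"hand":0.04},{"dx":0,"dy":0,"dz":0.015,"rx":0,"ry":0,"rz":0,"hand":0.04},{"dx":0,"dy":0,"dz":0.015,"rx":0,"ry":0,"rz":0,"hand":0.04},{"dx":0,"dy":0,"dz":0.015,"rx":0,"ry":0,"rz":0,"hand":0.04},{"dx":0,"dy":0,"dz":0.015,"rx":0,"ry":0,"rz":0,"hand":0.04},{"dx":0,"dy":0,"dz":0.015,"rx":0,"ry":0,"rz":0,"hand":0.04},{"dx":0,"dy":0,"dz":0.015,"rx":0,"ry":0,"rz":0,"hand":0.04},{"dx":0,"dy":0,"dz":0.01,"rx":0,"ry":0,"rz":0,"hand":0.04},{"dx":0,"dy":0,"dz":0,"rx":0,"ry":0,"rz":0,"hand":0.04},{"dx":0,"dy":0,"dz":0,"rx":0,"ry":0,"rz":0,"hand":0.04}]'
```

```text
clock: 9.77
position: [0.4546, -0.1459, 0.1347]
ee_rot: [-0.001, 0.0, 1.0, 0.0]
contact_force: [1.0, 0.3, -1.9]
width: 0.0555
gripper_force: 43.3
```

```bash
python3 -m pendant '[{"dx":0,"dy":0.0008,"dz":0.01,"rx":0,"ry":0,"rz":0,"hand":0.04},{"dx":0,"dy":0,"dz":0.01,"rx":0,"ry":0,"rz":0,"hand":0.04},{"dx":0,"dy":0,"dz":0.006,"rx":0,"ry":0,"rz":0,"hand":0.04},{"dx":0,"dy":0,"dz":0,"rx":0,"ry":0,"rz":0,"hand":0.04},{"dx":0,"dy":0,"dz":0,"rx":0,"ry":0,"rz":0,"hand":0.04}]'
python3 -m pendant '[{"dx":0,"dy":0,"dz":0.005,"rx":0,"ry":0,"rz":0,"hand":0.04},{"dx":0,"dy":0,"dz":0.005,"rx":0,"ry":0,"rz":0,"hand":0.04},{"dx":0,"dy":0,"dz":0,"rx":0,"ry":0,"rz":0,"hand":0.04},{"dx":0,"dy":0,"dz":0,"rx":0,"ry":0,"rz":0,"hand":0.04}]'
```

```text
clock: 10.18
position: [0.4553, -0.1454, 0.1098]
ee_rot: [0.0, 0.0, 1.0, -0.0]
contact_force: [1.0, 0.3, -2.7]
width: 0.056
gripper_force: 43.3
clock: 10.52
position: [0.4549, -0.1452, 0.0993]
ee_rot: [-0.0, 0.0, 1.0, 0.0]
contact_force: [-0.2, -0.3, -1.8]
width: 0.0561
gripper_force: 43.3
```

```bash
python3 -m pendant '[{"dx":0,"dy":0,"dz":0.004,"rx":0,"ry":0,"rz":0,"hand":0.04},{"dx":0,"dy":0,"dz":0.004,"rx":0,"ry":0,"rz":0,"hand":0.04},{"dx":0,"dy":0,"dz":0,"rx":0,"ry":0,"rz":0,"hand":0.04},{"dx":0,"dy":0,"dz":0,"rx":0,"ry":0,"rz":0,"hand":0.04}]'
python3 -m pendant '[{"dx":0,"dy":0,"dz":0.003,"rx":0,"ry":0,"rz":0,"hand":0.04},{"dx":0,"dy":0,"dz":0.003,"rx":0,"ry":0,"rz":0,"hand":0.04},{"dx":0,"dy":0,"dz":0,"rx":0,"ry":0,"rz":0,"hand":0.04},{"dx":0,"dy":0,"dz":0,"rx":0,"ry":0,"rz":0,"hand":0.04}]'
```

```text
clock: 10.85
position: [0.4549, -0.1452, 0.0911]
ee_rot: [-0.0, -0.0, 1.0, 0.0]
contact_force: [-0.7, 0.6, -2.7]
width: 0.0559
gripper_force: 43.2
clock: 11.18
position: [0.4545, -0.1449, 0.0851]
ee_rot: [-0.001, 0.0, 1.0, 0.0]
contact_force: [-0.7, 0.5, -2.3]
width: 0.0558
gripper_force: 43.2
```

```bash
python3 -m pendant '[{"dx":0,"dy":0,"dz":0.002,"rx":0,"ry":0,"rz":0,"hand":0.04},{"dx":0,"dy":0,"dz":0,"rx":0,"ry":0,"rz":0,"hand":0.04},{"dx":0,"dy":0,"dz":0,"rx":0,"ry":0,"rz":0,"hand":0.04}]'
python3 -m pendant '[{"dx":0,"dy":0,"dz":0.001,"rx":0,"ry":0,"rz":0,"hand":0.04},{"dx":0,"dy":0,"dz":0,"rx":0,"ry":0,"rz":0,"hand":0.04},{"dx":0,"dy":0,"dz":0,"rx":0,"ry":0,"rz":0,"hand":0.04}]'
```

```text
clock: 11.43
position: [0.4544, -0.1449, 0.0832]
ee_rot: [-0.001, 0.0, 1.0, 0.0]
contact_force: [-2.2, 1.2, -3.1]
width: 0.0557
gripper_force: 43.3
clock: 11.68
position: [0.4545, -0.1449, 0.0824]
ee_rot: [-0.001, 0.0, 1.0, 0.0]
contact_force: [-4.0, 2.2, -0.1]
width: 0.0559
gripper_force: 43.6
```

```bash
python3 -m pendant '[{"dx":0.001,"dy":0.0005,"dz":0,"rx":0,"ry":0,"rz":0,"hand":0.04},{"dx":0,"dy":0,"dz":0,"rx":0,"ry":0,"rz":0,"hand":0.04},{"dx":0,"dy":0,"dz":0.0005,"rx":0,"ry":0,"rz":0,"hand":0.04},{"dx":0,"dy":0,"dz":0,"rx":0,"ry":0,"rz":0,"hand":0.04},{"dx":0,"dy":0,"dz":0,"rx":0,"ry":0,"rz":0,"hand":0.04}]'
python3 -m pendant '[{"dx":0,"dy":0,"dz":0.0005,"rx":0,"ry":0,"rz":0,"hand":0.04},{"dx":0,"dy":0,"dz":0,"rx":0,"ry":0,"rz":0,"hand":0.04},{"dx":0,"dy":0,"dz":0,"rx":0,"ry":0,"rz":0,"hand":0.04}]'
```

```text
clock: 12.1
position: [0.4543, -0.1449, 0.0822]
ee_rot: [0.0, -0.0, 1.0, -0.0]
contact_force: [-1.7, 2.3, 1.9]
width: 0.0557
gripper_force: 43.6
clock: 12.35
position: [0.4541, -0.1449, 0.082]
ee_rot: [0.0, -0.0, 1.0, -0.0]
contact_force: [-3.2, 1.8, 5.6]
width: 0.0559
gripper_force: 44.3
```

```bash
python3 -m pendant '[{"dx":0.0008,"dy":0.0005,"dz":0.0005,"rx":0,"ry":0,"rz":0,"hand":0.04},{"dx":0,"dy":0,"dz":0,"rx":0,"ry":0,"rz":0,"hand":0.04},{"dx":0,"dy":0,"dz":0,"rx":0,"ry":0,"rz":0,"hand":0.04}]'
```

```text
clock: 12.6
position: [0.454, -0.1449, 0.0819]
ee_rot: [0.001, -0.0, 1.0, -0.001]
contact_force: [-2.8, 1.3, 8.0]
width: 0.0559
gripper_force: 44.6
```

Firm on the flange at the expected height. Releasing.

```bash
python3 -m pendant '[{"dx":0,"dy":0,"dz":0,"rx":0,"ry":0,"rz":0,"hand":0.06},{"dx":0,"dy":0,"dz":0,"rx":0,"ry":0,"rz":0,"hand":0.07},{"dx":0,"dy":0,"dz":0,"rx":0,"ry":0,"rz":0,"hand":0.085},{"dx":0,"dy":0,"dz":0,"rx":0,"ry":0,"rz":0,"hand":0.085},{"dx":0,"dy":0,"dz":0,"rx":0,"ry":0,"rz":0,"hand":0.085},{"dx":0,"dy":0,"dz":0,"rx":0,"ry":0,"rz":0,"hand":0.085}]'
python3 -m pendant '[{"dx":0,"dy":0,"dz":-0.01,"rx":0,"ry":0,"rz":0,"hand":0.085},{"dx":0,"dy":0,"dz":-0.013,"rx":0,"ry":0,"rz":0,"hand":0.085},{"dx":0,"dy":0,"dz":-0.012,"rx":0,"ry":0,"rz":0,"hand":0.085},{"dx":0,"dy":0,"dz":0,"rx":0,"ry":0,"rz":0,"hand":0.085},{"dx":0,"dy":0,"dz":0,"rx":0,"ry":0,"rz":0,"hand":0.085}]'
python3 -c "
from h import *
s=manip.get_state();print(s['position'],s['qpos'],s['moment'],s['width'])
d=snap('top','t4');e=snap('scene','s4')
B=cv2.resize(e['frame'][100:230,220:350],(600,600),interpolation=2)
cv2.imwrite('pics/z7.png',B[:,:,::-1])"
```

```text
clock: 13.1
position: [0.4534, -0.1443, 0.0809]
ee_rot: [0.0, 0.0, 1.0, -0.0]
contact_force: [-0.4, 0.2, -0.1]
width: 0.0848
gripper_force: 0.0
clock: 13.52
position: [0.4537, -0.1444, 0.1163]
ee_rot: [0.001, 0.0, 1.0, -0.0]
contact_force: [0.7, 0.2, -0.6]
width: 0.0853
gripper_force: 0.0
[ 0.45368944 -0.14443782  0.11629013] [-4.54456685e-01  2.26468604e-01  1.88834172e+00 -6.21680362e-05
  1.02512191e+00 -2.02520583e+00] [ 0.00711909 -0.00354887 -0.01051405] 0.08525396894846898
```

View pics/z7.png

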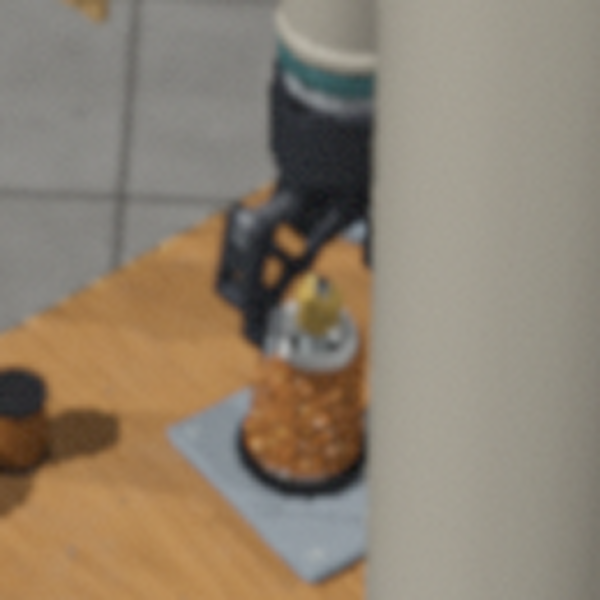

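Picture: the cone sits on the flange with an even black rim around (305,480), and the nut stands clear above it at (318,305). Now I grip the nut.

```bash
python3 -m pendant '[{"dx":0,"dy":0,"dz":0,"rx":0,"ry":0,"rz":0,"hand":0.03},{"dx":0,"dy":0,"dz":0,"rx":0,"ry":0,"rz":0,"hand":0.03},{"dx":0,"dy":0,"dz":0,"rx":0,"ry":0,"rz":0,"hand":0.03},{"dx":0,"dy":0,"dz":0,"rx":0,"ry":0,"rz":0,"hand":0.015},{"dx":0,"dy":0,"dz":0,"rx":0,"ry":0,"rz":0,"hand":0.015},{"dx":0,"dy":0,"dz":0,"rx":0,"ry":0,"rz":0,"hand":0.015},{"dx":0,"dy":0,"dz":0,"rx":0,"ry":0,"rz":0,"hand":0.015},{"dx":0,"dy":0,"dz":0,"rx":0,"ry":0,"rz":0,"hand":0.015},{"dx":0,"dy":0,"dz":0,"rx":0,"ry":0,"rz":0,"hand":0.015}]' 50
python3 -c "
from h import *
s=manip.get_state();print(s['position'],s['qpos'],s['moment'],s['width'])"
```

```text
clock: 14.37
position: [0.4532, -0.1438, 0.116]
ee_rot: [-0.0, 0.0, 1.0, 0.0]
contact_force: [-0.3, 2.9, 2.8]
width: 0.0222
gripper_force: 49.0
[ 0.45315632 -0.14383163  0.11603803] [-4.54274761e-01  2.26741614e-01  1.88871637e+00  6.59690123e-04
  1.02646406e+00 -2.02516616e+00] [ 0.38306799  0.05852662 -0.02943344] 0.022162341273564406
```

```bash
python3 -m pendant '[{"dx":0,"dy":0.0007,"dz":0,"rx":0,"ry":0,"rz":0,"hand":0.015},{"dx":0,"dy":0,"dz":0,"rx":0,"ry":0,"rz":5,"hand":0.015},{"dx":0,"dy":0,"dz":0.00004,"rx":0,"ry":0,"rz":7,"hand":0.015},{"dx":0,"dy":0,"dz":0.00004,"rx":0,"ry":0,"rz":7,"hand":0.015},{"dx":0,"dy":0,"dz":0.00004,"rx":0,"ry":0,"rz":7,"hand":0.015},{"dx":0,"dy":0,"dz":0.00004,"rx":0,"ry":0,"rz":7,"hand":0.015},{"dx":0,"dy":0,"dz":0.00004,"rx":0,"ry":0,"rz":7,"hand":0.015}]'
cat > st.py <<'E'
from h import *
s=manip.get_state();print(np.round(s['position'],4),'q6',np.degrees(s['qpos'][5]).round(2),'yaw',np.degrees(R.from_quat(np.array(s['ee_rot'])[[1,2,3,0]]).as_euler('zyx'))[0].round(2),'M',np.round(s['moment'],3),'F',np.round(s['contact_force'],1),'e6',np.round(s['effort'][5],3))
E
python3 st.py
```

```text
clock: 14.95
position: [0.4533, -0.1434, 0.1158]
ee_rot: [0.0, 0.345, 0.939, 0.0]
contact_force: [-0.1, 3.0, 1.3]
width: 0.0219
gripper_force: 49.0
[ 0.4533 -0.1434  0.1158] q6 -75.62 yaw -139.66 M [0.43  0.015 0.1  ] F [-0.1  3.   1.3] e6 -1.132
```

```bash
python3 -m pendant '[{"dx":0,"dy":0,"dz":0.00004,"rx":0,"ry":0,"rz":7,"hand":0.015},{"dx":0,"dy":0,"dz":0.00004,"rx":0,"ry":0,"rz":7,"hand":0.015},{"dx":0,"dy":0,"dz":0.00004,"rx":0,"ry":0,"rz":7,"hand":0.015},{"dx":0,"dy":0,"dz":0.00004,"rx":0,"ry":0,"rz":7,"hand":0.015},{"dx":0,"dy":0,"dz":0.00004,"rx":0,"ry":0,"rz":7,"hand":0.015},{"dx":0,"dy":0,"dz":0.00004,"rx":0,"ry":0,"rz":7,"hand":0.015},{"dx":0,"dy":0,"dz":0.00004,"rx":0,"ry":0,"rz":7,"hand":0.015},{"dx":0,"dy":0,"dz":0.00004,"rx":0,"ry":0,"rz":7,"hand":0.015},{"dx":0,"dy":0,"dz":0.00004,"rx":0,"ry":0,"rz":7,"hand":0.015}]';python3 st.py
```

```text
clock: 15.7
position: [0.454, -0.1431, 0.1155]
ee_rot: [0.0, 0.785, 0.62, 0.001]
contact_force: [2.2, 2.6, 0.2]
width: 0.0219
gripper_force: 48.9
[ 0.454  -0.1431  0.1155] q6 -12.62 yaw -76.64 M [ 0.52  -0.214  0.023] F [2.2 2.6 0.2] e6 -1.132
```

```bash
python3 -m pendant '[{"dx":0,"dy":0,"dz":0.00003,"rx":0,"ry":0,"rz":5,"hand":0.015},{"dx":0,"dy":0,"dz":0.00003,"rx":0,"ry":0,"rz":5,"hand":0.015}]'|grep -v ee;python3 st.py;python3 -m pendant '[{"dx":0,"dy":0,"dz":0.00003,"rx":0,"ry":0,"rz":5,"hand":0.015}]'>/dev/null;python3 st.py
```

```text
clock: 15.87
position: [0.4542, -0.1431, 0.1154]
contact_force: [2.6, 3.0, 0.4]
width: 0.0216
gripper_force: 48.9
[ 0.4542 -0.1431  0.1154] q6 -2.71 yaw -66.73 M [ 0.468 -0.256  0.057] F [2.6 3.  0.4] e6 -0.772
[ 0.4542 -0.1432  0.1154] q6 2.28 yaw -61.74 M [ 0.509 -0.317  0.093] F [ 2.5  2.7 -0.3] e6 -0.791
```

```bash
python3 -m pendant '[{"dx":0,"dy":0,"dz":0.00003,"rx":0,"ry":0,"rz":5,"hand":0.015}]'>/dev/null;python3 st.py;python3 -m pendant '[{"dx":0,"dy":0,"dz":0.00003,"rx":0,"ry":0,"rz":5,"hand":0.015}]'>/dev/null;python3 st.py;python3 -m pendant '[{"dx":0,"dy":0,"dz":0.00003,"rx":0,"ry":0,"rz":5,"hand":0.015}]'>/dev/null;python3 st.py
```

```text
[ 0.4542 -0.1432  0.1154] q6 7.28 yaw -56.74 M [ 0.489 -0.339  0.017] F [2.3 2.3 0.1] e6 -0.792
[ 0.4543 -0.1432  0.1154] q6 12.28 yaw -51.74 M [ 0.458 -0.335  0.091] F [2.  3.4 1.2] e6 -0.792
[ 0.4543 -0.1432  0.1153] q6 17.28 yaw -46.74 M [ 0.445 -0.3    0.076] F [ 1.7  2.9 -0.7] e6 -0.792
```

```bash
python3 -m pendant '[{"dx":0,"dy":0,"dz":0.00003,"rx":0,"ry":0,"rz":5,"hand":0.015}]'>/dev/null;python3 st.py;python3 -m pendant '[{"dx":0,"dy":0,"dz":0.00003,"rx":0,"ry":0,"rz":5,"hand":0.015}]'>/dev/null;python3 st.py
```

```text
[ 0.4544 -0.1433  0.1153] q6 22.28 yaw -41.74 M [ 0.467 -0.311  0.09 ] F [ 1.6  3.1 -1.3] e6 -0.792
[ 0.4544 -0.1433  0.1153] q6 27.28 yaw -36.74 M [ 0.432 -0.332  0.085] F [1.9 2.9 0.3] e6 -0.792
```

```bash
python3 -m pendant '[{"dx":0,"dy":0,"dz":0.00003,"rx":0,"ry":0,"rz":5,"hand":0.015}]'>/dev/null;python3 st.py;python3 -m pendant '[{"dx":0,"dy":0,"dz":0.00003,"rx":0,"ry":0,"rz":5,"hand":0.015}]'>/dev/null;python3 st.py
```

```text
[ 0.4545 -0.1434  0.1153] q6 32.28 yaw -31.74 M [ 0.456 -0.428  0.021] F [2.6 2.8 0.8] e6 -0.792
[ 0.4545 -0.1434  0.1152] q6 37.28 yaw -26.74 M [ 0.34  -0.367  0.093] F [3.3 1.9 0.4] e6 -0.793
```

```bash
python3 -m pendant '[{"dx":0,"dy":0,"dz":0.00003,"rx":0,"ry":0,"rz":5,"hand":0.015}]'>/dev/null;python3 st.py;python3 -m pendant '[{"dx":0,"dy":0,"dz":0.00003,"rx":0,"ry":0,"rz":5,"hand":0.015}]'>/dev/null;python3 st.py
```

```text
[ 0.4545 -0.1435  0.1152] q6 42.28 yaw -21.74 M [ 0.388 -0.393  0.127] F [ 2.8  2.  -0.1] e6 -0.793
[ 0.4545 -0.1436  0.1152] q6 47.28 yaw -16.74 M [ 0.382 -0.362  0.083] F [ 2.7  2.5 -0.1] e6 -0.793
```

```bash
python3 -m pendant '[{"dx":0,"dy":0,"dz":0.00003,"rx":0,"ry":0,"rz":5,"hand":0.015}]'>/dev/null;python3 st.py;python3 -m pendant '[{"dx":0,"dy":0,"dz":0.00003,"rx":0,"ry":0,"rz":5,"hand":0.015}]'>/dev/null;python3 st.py
```

```text
[ 0.4546 -0.1436  0.1152] q6 52.28 yaw -11.75 M [ 0.398 -0.387  0.319] F [ 2.3  2.5 -0. ] e6 -0.653
[ 0.4539 -0.1438  0.1151] q6 57.21 yaw -6.86 M [ 0.286 -0.223  0.745] F [0.9 2.3 2.9] e6 -0.217
```

```bash
python3 -m pendant '[{"dx":0,"dy":0,"dz":0.00003,"rx":0,"ry":0,"rz":5,"hand":0.015}]'>/dev/null;python3 st.py;python3 -m pendant '[{"dx":0,"dy":0,"dz":0.00003,"rx":0,"ry":0,"rz":5,"hand":0.015}]'>/dev/null;python3 st.py
```

```text
[ 0.453  -0.1438  0.1151] q6 62.19 yaw -1.91 M [0.275 0.952 0.703] F [-2.9  0.4  3.8] e6 -0.117
[ 0.4528 -0.1437  0.1151] q6 67.19 yaw 3.09 M [0.187 0.097 0.733] F [-1.   2.   4.6] e6 -0.174
```

Bottomed: onset was at q6 ≈ 51°, then the grip slipped at about 0.7 N m. I'll unwind in small steps to find where the nut starts turning back.

```bash
for i in 1; do python3 -m pendant '[{"dx":0,"dy":0,"dz":0,"rx":0,"ry":0,"rz":0,"hand":0.015}]'>/dev/null;python3 st.py;python3 -m pendant '[{"dx":0,"dy":0,"dz":0,"rx":0,"ry":0,"rz":-2,"hand":0.015}]'>/dev/null;python3 st.py;python3 -m pendant '[{"dx":0,"dy":0,"dz":0,"rx":0,"ry":0,"rz":-2,"hand":0.015}]'>/dev/null;python3 st.py;python3 -m pendant '[{"dx":0,"dy":0,"dz":0,"rx":0,"ry":0,"rz":-2,"hand":0.015}]'>/dev/null;python3 st.py;python3 -m pendant '[{"dx":0,"dy":0,"dz":0,"rx":0,"ry":0,"rz":-2,"hand":0.015}]'>/dev/null;python3 st.py;python3 -m pendant '[{"dx":0,"dy":0,"dz":0,"rx":0,"ry":0,"rz":-2,"hand":0.015}]'>/dev/null;python3 st.py; done
```

```text
[ 0.4525 -0.1437  0.1151] q6 67.07 yaw 2.98 M [0.145 0.422 0.209] F [-3.   1.4  4.5] e6 0.869
[ 0.4525 -0.1437  0.1151] q6 64.9 yaw 0.83 M [0.048 0.55  0.013] F [-2.7 -0.6  4.8] e6 0.522
[ 0.4525 -0.1438  0.1151] q6 62.84 yaw -1.22 M [ 0.063  0.463 -0.057] F [-3.   0.2  3.6] e6 0.298
[ 0.4525 -0.1439  0.1151] q6 60.84 yaw -3.22 M [ 0.032  0.525 -0.103] F [-3.   0.6  4.9] e6 0.28
[ 0.4525 -0.1439  0.1151] q6 58.84 yaw -5.22 M [ 0.038  0.523 -0.067] F [-3.  -0.   4.7] e6 0.279
[ 0.4525 -0.1439  0.1151] q6 56.84 yaw -7.22 M [-0.029  0.495  0.022] F [-2.3  1.   5.1] e6 0.279
```

```bash
python3 -m pendant '[{"dx":0,"dy":0,"dz":-0.00005,"rx":0,"ry":0,"rz":-4,"hand":0.015},{"dx":0,"dy":0,"dz":-0.00005,"rx":0,"ry":0,"rz":-7,"hand":0.015},{"dx":0,"dy":0,"dz":-0.00005,"rx":0,"ry":0,"rz":-7,"hand":0.015},{"dx":0,"dy":0,"dz":-0.00005,"rx":0,"ry":0,"rz":-7,"hand":0.015},{"dx":0,"dy":0,"dz":-0.00005,"rx":0,"ry":0,"rz":-7,"hand":0.015},{"dx":0,"dy":0,"dz":-0.00005,"rx":0,"ry":0,"rz":-7,"hand":0.015},{"dx":0,"dy":0,"dz":-0.00005,"rx":0,"ry":0,"rz":-7,"hand":0.015},{"dx":0,"dy":0,"dz":-0.00005,"rx":0,"ry":0,"rz":-7,"hand":0.015},{"dx":0,"dy":0,"dz":-0.00005,"rx":0,"ry":0,"rz":-7,"hand":0.015},{"dx":0,"dy":0,"dz":-0.00005,"rx":0,"ry":0,"rz":-7,"hand":0.015},{"dx":0,"dy":0,"dz":-0.00005,"rx":0,"ry":0,"rz":-6,"hand":0.015},{"dx":0,"dy":0,"dz":-0.00005,"rx":0,"ry":0,"rz":-5,"hand":0.015}]'; python3 st.py
```

```text
clock: 18.53
position: [0.4538, -0.1451, 0.1156]
ee_rot: [0.002, 0.735, 0.678, -0.001]
contact_force: [0.3, -2.9, 0.0]
width: 0.0219
gripper_force: 49.3
[ 0.4538 -0.1451  0.1156] q6 -21.35 yaw -85.42 M [-0.433  0.103 -0.089] F [ 0.3 -2.9  0. ] e6 0.671
```

```bash
python3 -m pendant '[{"dx":0,"dy":0,"dz":-0.00003,"rx":0,"ry":0,"rz":-3,"hand":0.015},{"dx":0,"dy":0,"dz":0,"rx":0,"ry":0,"rz":-2,"hand":0.015},{"dx":0,"dy":0,"dz":0,"rx":0,"ry":0,"rz":0,"hand":0.015},{"dx":0,"dy":0,"dz":0,"rx":0,"ry":0,"rz":0,"hand":0.015},{"dx":0,"dy":0,"dz":0,"rx":0,"ry":0,"rz":0,"hand":0.015},{"dx":0,"dy":0,"dz":0,"rx":0,"ry":0,"rz":0,"hand":0.015},{"dx":0,"dy":0,"dz":0,"rx":0,"ry":0,"rz":0,"hand":0.015}]'; python3 st.py;  python3 -c "
from h import *
d=snap('top','t5');e=snap('scene','s5')
A=cv2.resize(d['frame'][140:240,255:355],(400,400),interpolation=2);B=cv2.resize(e['frame'][100:230,220:350],(400,400),interpolation=2)
cv2.imwrite('pics/z8.png',np.hstack([A,B])[:,:,::-1])"
```

```text
clock: 19.12
position: [0.4539, -0.1451, 0.1157]
ee_rot: [0.002, 0.707, 0.707, -0.001]
contact_force: [0.4, -5.7, -0.9]
width: 0.0217
gripper_force: 49.1
[ 0.4539 -0.1451  0.1157] q6 -25.96 yaw -90.04 M [-0.959  0.006  0.054] F [ 0.4 -5.7 -0.9] e6 0.059
```

View pics/z8.png

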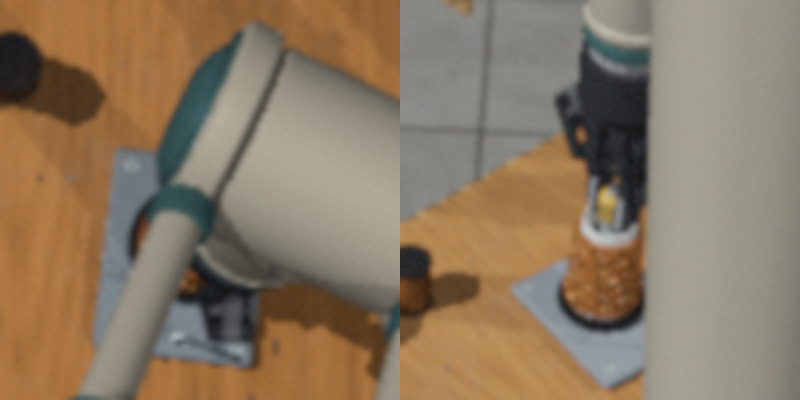

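The final picture shows the cone down on the flange at (603,310) and the nut held between the pads at (607,205). The nut is about 89.5° off the stop, within a degree or two, so I'm handing in.

```bash
python3 -c "
from rig import manip; print(manip.sign_off())"
```

```text
the job is handed in; nothing more can be done
None
```

The thread cone is seated on the flange and released, and the drag nut was screwed down to its stop and backed off about 90° (estimated from joint angle and torque, good to a degree or two); I handed in still gripping it, and no bystander was touched.

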